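# Pour the marbles into the jar, park the jug, close the jar

## Robot

A 7-joint arm with a two-finger parallel gripper is mounted at the origin on the work surface. World frame = base frame: x ahead of the robot, y to its left, z up, the work surface at z = 0. Lengths are in mm, angles in rad, forces in N, time in s.
With the tool pointing down it reaches from about 425 to 975 mm from the base axis. Payload 16.7 kg.
Tool frame: the origin (TCP) lies midway between the tips of the shut fingers; the grasp point (between the pads) lies 19 mm behind it (bot.hold_point_z is the distance from the TCP to the grasp point, in mm); z points along the fingers, y is the line along which they close (so a half turn about z gives the same grasp; the last joint's range is limited). The gripper opens to 85 mm and grips with 20 to 120 N. Pads are 22 mm wide; open, the fingers measure 114 mm over their backs; the gripper's body (76 mm by 85 mm) begins 54 mm behind the grasp point. The pads swing forward as they close: fully open they stand 13 mm farther back than shut.
Start: joints at [1.062, 0.426, 0.074, 1.606, -0.034, 1.111, -0.067], TCP at [236.994, -631.989, 231.302] pointing down, gripper open.
Joint ranges: [-2.85, 2.85], [-0.5, 2.14], [-1.23, 1.37], [0.21, 2.46], [-1.02, 4.16], [0.16, 2.05], [-2.73, 2.73]. Speed limits (rad/s): [1.89, 1.89, 2.39, 2.39, 3.01, 3.01, 3.01].

## Interface

Orientations are given as a unit quaternion [w, x, y, z].
In Python, from station import bot, optics, order gives the robot as it stands.
- The arm moves only by the tool drive_tool, never from a script. Its argument "motion" is a list of rows, each a list of 7 numbers: the closure, from -1 (fully open) to 1 (shut), so that 0 is half open, then the shift along the tool's x, y, z in units of 100 mm (1.0 is 100 mm), then the turn, a rotation vector about the tool's x, y, z in units of 2 pi rad (1.0 is 2 pi rad). A call has exactly 10 rows; each row is the pose to reach, as a shift and turn from the pose commanded when the call began, along the tool's axes at that moment, turning the shorter way round; what a row does not reach only later rows make up. A row lasts 1/12 s, in which the tool goes at most 41.7 mm and 7.16 degrees, less where a joint would pass 70% of its speed; a pose out of reach is approached as far as the arm can. A call with a number of a shift or a turn outside -1 to 1 is refused whole. A call with a gripper value outside its range is refused whole. The fingers move at their own pace and stop on an object; "force" is the grip in N (left out, the last holds). Time passes only in rows, so rows that repeat a pose let the fingers close, or fill a call up. It gives the time, the measured TCP pose, the force, the opening and the grip force at its end, in the units of the state.
- bot.get_obs(): the state, without advancing time (a new reading comes with each control period).
- optics.get_image(name): name is "scene" or "top" or "wrist"; returns a dict with "image" (480x640x3 uint8, red, green, blue), "z_map" (480x640 float32, mm along the optical axis (not along the pixel's ray), 0 where there is no reading), "fovy" (degrees; the focal length in pixels is half the picture's height over the tangent of half this angle, whatever the lens; pixels are square), "cx", "cy" (the principal point, pixels), "T" (4x4, takes a point from camera to world coordinates); the wrist camera has in their place "hand_eye" (4x4, takes a point from camera to tool coordinates, whose origin is the TCP and whose axes are the flange's). Camera axes: x right, y down, z forward; pixel columns grow to the right and rows downward; lengths in mm; the calibration is good to about 2 mm. A picture is of the moment at which its call begins: read the wrist's pose just before it.
- order.job_done(): hands the job in; it is judged then, once.
The state is a dict: "t": time; "q": joint angles; "qvel": joint speeds; "joint_efforts": joint torques, N m; "eef_pos": TCP position; "eef_rot": TCP orientation; "wrist_force": force on the tool from outside, world axes, zero at the start; "torque": the same for the moment, N m; "width": opening from 0.0 (shut) to 1.0 (fully open); "gripper_force": force on a finger pad.
Only numpy, scipy, OpenCV 4.12 (cv2) and the standard library are available. Lean on these libraries where they do the work, as an engineer would, in place of code of your own. Each camera call takes 0.05 s, during which the arm holds its last target. There are 200 camera calls.

## Task

Put the children's marbles away: pick up the steel jug, turn it so that its spout faces the glass jar and lies over the jar's open mouth, and only then tilt it to pour all four marbles into the jar. Then stand the empty jug upright in the steel thali and put the lid squarely on the jar. Leave the jar standing where it is, and do not disturb the bell or the clip.

Things in the scene. Friction and masses are not known exactly. Their poses are not given: they have to be found in the camera images.
- jug_handle (a point): Centre of the black upright grip of a small steel jug: 14 mm wide (jug y), 16 mm deep (x), 50 mm tall; pinch it by its sides (fingers closing along y), from above or leaning back from the spout. Axes are the jug's: x towards the spout, z up when it stands. It is 66 mm behind (-x) the jug_foot point, 50 mm above the foot; 22 mm is free between grip and body. Jug with marbles: 0.19 to 0.34 kg
- jug_spout (a point): Middle of the spout's lip, where marbles leave: 78 mm in front (+x) of and 74 mm above jug_foot, so +144 mm in x, +24 mm in z from the grip's centre; jug axes. The spout is a straight open trough, 46 mm wide inside, sides 14 mm deep at the lip, climbing from the body's floor at 50 degrees: marbles roll out once the jug is tilted clearly past 50 degrees towards the spout (65 to 70 is good)
- jug_foot (a point): Point on the underside of the jug's flat foot, in its middle; same axes as the jug. The foot reaches from 36 mm behind to 22 mm in front of this point and is 52 mm wide. The open body, round at the back with straight sides, has the same outline and is 80 mm tall; the spout is at +x, the grip at -x
- jar_mouth (a point): Centre of the mouth of an upright open glass jar, at rim height. Straight-sided, 95 mm tall, 84 mm across outside, 76 mm inside, floor 6 mm thick, loose, 0.45 kg. z up
- lid_knob (a point): Centre of the black knob (22 mm across, 26 mm tall) of the jar's round steel lid, lying right way up on the table. Plate 88 mm across, 4 mm thick; under it a disc 60 mm across, 6 mm deep drops loosely into the jar's mouth. This point is 23 mm above the disc's underside and 17 mm above the plate's, so 17 mm above jar_mouth when the lid is on. 0.09 kg; z up
- thali_floor (a point): Centre of the top of the flat floor of a round steel thali (tray), 240 mm across at the rim, 220 mm flat inside, rim 20 mm tall, floor 4 mm above the table, fixed
- marble0_center (a point): Centre of one of four glass marbles, 20 mm across, 11 g, at first lying in the jug
- marble1_center (a point): Centre of one of four glass marbles, 20 mm across, 11 g, at first lying in the jug
- marble2_center (a point): Centre of one of four glass marbles, 20 mm across, 11 g, at first lying in the jug
- marble3_center (a point): Centre of one of four glass marbles, 20 mm across, 11 g, at first lying in the jug
- bell: Bystander: small brass hand bell, 56 mm across, 68 mm tall, origin under its centre
- clip: Bystander: plastic spring clip lying flat, 75 mm long (x), 25 mm wide, 10 mm tall, origin under its centre

How it is judged (in metres and radians):
On the way, in this order (a step that is already met when the one before it is completed fails the run):
1. the jug is tilted with its spout over the jar's mouth (angle between jug_foot's own z axis and vertical above 0.7 rad and horizontal distance between jug_spout and jar_mouth below 0.05 m), for 0.1 s.
2. all four marbles are in the jar (horizontal distance between each of marble0_center, marble1_center, marble2_center, marble3_center and jar_mouth below 0.038 m and z of each of marble0_center, marble1_center, marble2_center, marble3_center in the frame of jar_mouth below -0.005 m), for 0.2 s.
At the end, for the whole second after the job is handed in: All four marbles in the jar below its rim; the jug upright (4.5 degrees) with its foot on the thali floor within 80 mm of its centre; the lid flat on the jar rim (knob within 13 mm of the mouth axis, level within 3.4 degrees); the jar upright (3.4 degrees) and within 40 mm of its start (all of step 2 and horizontal distance between jug_foot and thali_floor below 0.08 m and angle between jug_foot's own z axis and vertical below 0.08 rad and z of jug_foot in the frame of thali_floor below 0.006 m and horizontal distance between lid_knob and jar_mouth below 0.013 m and angle between each of lid_knob, jar_mouth's own z axis and vertical below 0.06 rad and z of lid_knob in the frame of jar_mouth below 0.021 m and distance of jar_mouth from where it was at the start of the episode below 0.04 m); the robot touches nothing.
It fails at once if the jug is tilted more than 43 degrees with marbles in it while its spout is more than 90 mm (level distance) from the jar's mouth (angle between jug_foot's own z axis and vertical above 0.75 rad and horizontal distance between jug_spout and jar_mouth above 0.09 m and distance between any of marble0_center, marble1_center, marble2_center, marble3_center and jug_foot below 0.06 m).
It fails at once if the bell or the clip is moved more than 30 mm (distance of any of bell, clip from where it was at the start of the episode above 0.03 m).
It fails at once if the jar is tipped more than 20 degrees (angle between jar_mouth's own z axis and vertical above 0.35 rad).
It also fails if it takes over 67 s, if anything falls off the work surface, if the arm or the gripper's body presses on something with over 40 N, if the wrist force passes 120 N, or if a joint passes its speed limit or range.

## Working session

There is one attempt and no reset: what is moved stays moved. The work goes in short steps, Python scripts to look and compute and a tool call to move; the robot and the scene stay as the last step left them, time stands still between calls to the robot, and variables do not carry over. Pictures are saved under pics/ and viewed, at most 10 in all, crops included, and the job is handed in when it is done.

Besides the shell and the picture viewer there is one more tool, called after "Call:" as name([rows], argument=value, ...), one row to a line, values as JSON. drive_tool: Moves the arm, as the interface text tells. Shifts and turns lie within -1 to 1; 1 stands for 100 mm of shift or 2 pi rad of turn. Its arguments: {"type":"object","properties":{"motion":{"type":"array","items":{"type":"array","items":{"type":"number","minimum":-1,"maximum":1}}},"force":{"type":"number"}},"required":["motion"]}

```bash
ls; mkdir -p pics; cat > h.py <<'E'
import numpy as np, cv2
from scipy.spatial.transform import Rotation as R
from station import bot, optics, order
def pose():
    o=bot.get_obs(); w,x,y,z=o["eef_rot"]; T=np.eye(4); T[:3,:3]=R.from_quat([x,y,z,w]).as_matrix(); T[:3,3]=o["eef_pos"]; return T,o
def cloud(name,save=None):
    P,o=pose(); d=optics.get_image(name); z=d["z_map"]; f=240/np.tan(np.radians(d["fovy"])/2)
    v,u=np.mgrid[:480,:640]; p=np.stack([(u-d["cx"])*z/f,(v-d["cy"])*z/f,z,np.ones_like(z)],-1)
    T=d["T"] if "T" in d else P@d["hand_eye"]
    W=(p@np.array(T).T)[...,:3]; W[z==0]=np.nan
    if save: cv2.imwrite(save,d["image"][...,::-1])
    return d["image"],W
E
python3 - <<'E'
from h import *
for n in("top","scene"):
    im,W=cloud(n,f"pics/{n}.png"); np.save(f"{n}.npy",W); 
T,o=pose(); print(T.round(3),o)
E
```

```text
pics
[[ 9.36000e-01  3.51000e-01 -1.00000e-03  2.36825e+02]
 [ 3.51000e-01 -9.36000e-01  1.00000e-03 -6.31693e+02]
 [-0.00000e+00 -1.00000e-03 -1.00000e+00  2.30673e+02]
 [ 0.00000e+00  0.00000e+00  0.00000e+00  1.00000e+00]] {'t': 0.1, 'q': array([ 1.06252819,  0.42668   ,  0.07389973,  1.60654667, -0.03410643,
        1.11080783, -0.06706775]), 'qvel': array([-9.26725878e-04, -1.72229523e-03,  1.06842019e-03, -3.41554289e-03,
       -6.44059627e-04,  7.71268687e-04, -3.43310207e-05]), 'joint_efforts': array([ 7.11597386e-03, -9.51534605e+01,  3.77032712e+00, -4.64402068e+01,
        1.94262882e-02,  6.55795739e-03,  4.92386573e-05]), 'eef_pos': array([ 236.82500719, -631.69256025,  230.67337472]), 'eef_rot': array([-5.70426304e-04,  9.83957611e-01,  1.78401433e-01, -1.52836503e-04]), 'wrist_force': array([0.19147853, 0.70724481, 0.14627857]), 'torque': array([-0.00443717, -0.05274837, -0.03030124]), 'gripper_force': 0.0, 'width': 0.9976219241660902}
```

View pics/top.png

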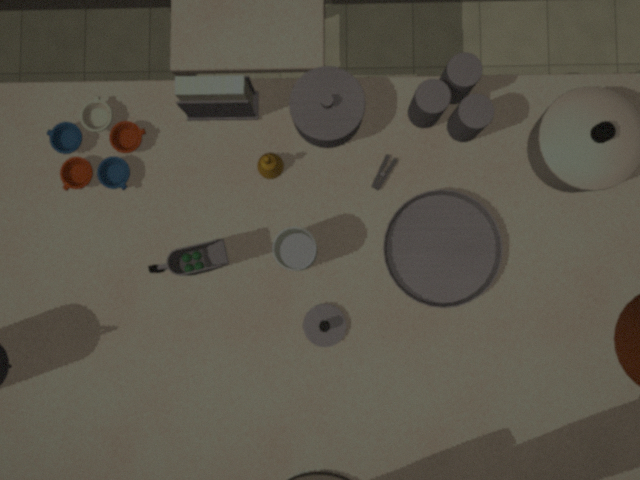

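View pics/scene.png

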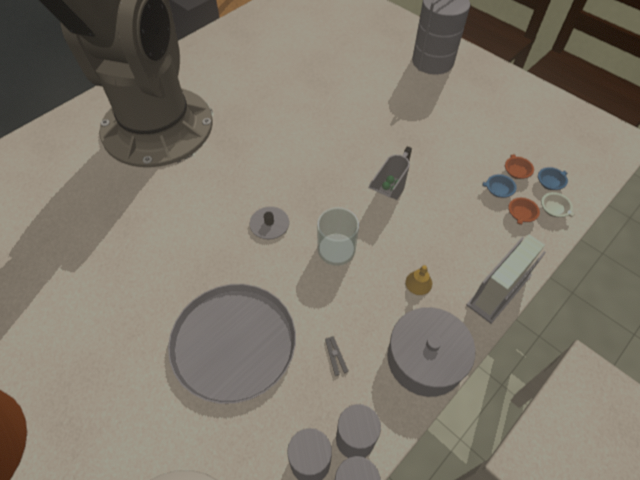

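Top view: the jug's grip is at (157,268) with its spout to the right at (226,251). The jar is at (296,250), the lid knob at (325,326), the thali at (442,248), the bell at (270,165) and the clip at (385,172).

```bash
python3 - <<'E'
from h import *
W=np.load("top.npy")
for n,(u,v) in dict(grip=(157,268),jar=(296,250),knob=(325,326),thali=(442,248),bell=(270,165),clip=(385,172),lip=(225,251),u2=(0,0),vase=(320,478)).items(): print(n,W[v,u].round(0))
def fit(m):  # circle by min enclosing of xy
    p=W[m][:,:2].astype(np.float32); print(len(p),cv2.minEnclosingCircle(p), np.median(W[m],0).round(1))
v,u=np.mgrid[:480,:640]
def near(u0,v0,r): return (abs(u-u0)<r)&(abs(v-v0)<r)
Z=W[...,2]
fit(near(296,250,35)&(Z>85)&(Z<105)); fit(near(325,326,10)&(Z>25)); fit(near(325,326,28)&(Z>6)); fit(near(442,248,70)&(Z>16)&(Z<25))
m=near(157,268,12)&(Z>60);fit(m)
m=near(190,260,50)&(Z>20); p=W[m]; 
for lo,hi in((20,45),(45,60),(60,72),(72,78),(78,84),(84,100)):
    s=p[(p[:,2]>lo)&(p[:,2]<hi)]; print(lo,len(s),s.min(0).round(),s.max(0).round(), s.mean(0).round(1)) if len(s) else 0
print(cv2.minAreaRect(p[:,:2].astype(np.float32)))
E
```

```text
grip [549. 309.  71.]
jar [586.  45.   7.]
knob [434. -14.  39.]
thali [ 588. -253.    3.]
bell [755.  94.  41.]
clip [ 745. -139.    7.]
lip [581. 177.  72.]
u2 [1535. 1165. -690.]
vase [133.  -2.  13.]
327 ((585.182373046875, 42.93449401855469), 41.8985595703125) [587.2  46.   94.4]
96 ((434.058349609375, -11.424906730651855), 10.61772346496582) [433.9 -12.1  35.5]
1447 ((433.8470458984375, -11.462614059448242), 43.878910064697266) [435.1 -11.7   9.9]
789 ((587.8460083007812, -249.6663360595703), 119.76718139648438) [ 588.2 -269.6   18.9]
150 ((555.9375610351562, 303.91253662109375), 23.143205642700195) [552.9 308.8  74.2]
20 502 [537. 197.  20.] [597. 323.  45.] [568.  245.9  29.2]
45 235 [537. 186.  45.] [601. 323.  60.] [571.6 233.3  52.5]
60 236 [537. 177.  60.] [604. 322.  72.] [571.2 235.1  66.9]
72 202 [537. 171.  72.] [606. 326.  78.] [564.5 251.   74.6]
78 197 [537. 175.  78.] [606. 289.  83.] [568.2 241.8  80.2]
84 1 [556. 180.  85.] [556. 180.  85.] [555.7 179.8  85. ]
((565.1378784179688, 250.5067138671875), (52.45820999145508, 153.89718627929688), 12.855232238769531)
```

```bash
cat >> h.py <<'E'
from scipy.spatial.transform import Slerp
def tool(d,lean):   # jug heading d (deg, world), lean back (deg); y = jug y
    a=np.radians(d); x=np.array([np.cos(a),np.sin(a),0]); y=np.array([-x[1],x[0],0]); l=np.radians(lean)
    z=x*np.sin(l)-np.array([0,0,np.cos(l)]); return np.stack([np.cross(y,z),y,z],1)
def plan(*wps,T=None):   # wps: (pos TCP, R, ncalls)
    if T is None: T,_=pose()
    for p,Rt,n in wps:
        sl=Slerp([0,1],R.from_matrix([T[:3,:3],Rt])); p0=T[:3,3].copy()
        for k in range(1,n+1):
            N=np.eye(4); N[:3,:3]=sl(k/n).as_matrix(); N[:3,3]=p0+(np.array(p)-p0)*k/n
            D=np.linalg.inv(T)@N; s=D[:3,3]/100; r=R.from_matrix(D[:3,:3]).as_rotvec()/2/np.pi
            print(s.round(3),r.round(4),"->",N[:3,3].round(), "TOO FAR" if abs(s).max()>1 else ""); T=N
E
python3 - <<'E'
from h import *
d=np.degrees(np.arctan2(-.975,.2225)); print(d,[a for a in dir(bot) if a[0]!='_'])
plan(([560,-150,260],tool(d+50-82*0,0) if 0 else tool(-110,0),5),([560,270,260],tool(d,0),5),([535,375,130],tool(d,45),2))
E
```

```text
-77.14494544540017 ['MotionError', 'get_obs', 'hold_point_z']
[ 0.943 -0.675 -0.058] [-0.     -0.     -0.0275] -> [ 301. -535.  237.] 
[ 1.045 -0.503 -0.058] [-0.     -0.     -0.0275] -> [ 366. -439.  242.] TOO FAR
[ 1.116 -0.316 -0.058] [-0.     -0.     -0.0275] -> [ 431. -343.  248.] TOO FAR
[ 1.154 -0.12  -0.058] [-0.     -0.     -0.0275] -> [ 495. -246.  254.] TOO FAR
[ 1.157  0.08  -0.059] [-0.     -0.     -0.0275] -> [ 560. -150.  260.] TOO FAR
[ 0.789 -0.287  0.   ] [-0.     -0.     -0.0183] -> [560. -66. 260.] 
[ 0.817 -0.195  0.   ] [-0.     -0.     -0.0183] -> [560.  18. 260.] 
[ 0.834 -0.1    0.   ] [-0.     -0.     -0.0183] -> [560. 102. 260.] 
[ 0.84  -0.004  0.   ] [-0.     -0.     -0.0183] -> [560. 186. 260.] 
[0.835 0.092 0.   ] [-0.     -0.     -0.0183] -> [560. 270. 260.] 
[ 0.54  -0.005  0.65 ] [ 0.     -0.0625  0.    ] -> [548. 322. 195.] 
[ 0.747 -0.005  0.394] [ 0.     -0.0625 -0.    ] -> [535. 375. 130.]
```

Call:
drive_tool([
  [-1,0.94,-0.68,-0.06,0,0,0],
  [-1,0.94,-0.68,-0.06,0,0,0],
  [-1,0.94,-0.68,-0.06,0,0,0],
  [-1,0.94,-0.68,-0.06,0,0,0],
  [-1,0.94,-0.68,-0.06,0,0,0],
  [-1,0.94,-0.68,-0.06,0,0,0],
  [-1,0.94,-0.68,-0.06,0,0,0],
  [-1,0.94,-0.68,-0.06,0,0,0],
  [-1,0.94,-0.68,-0.06,0,0,0],
  [-1,0.94,-0.68,-0.06,0,0,0],
])

```text
t: 0.93
eef_pos: [300.6, -535.7, 237.1]
eef_rot: [-0.0, 0.984, 0.178, -0.0]
wrist_force: [-0.4, -0.6, 0.4]
width: 0.997
gripper_force: 0.0
```

Call:
drive_tool([
  [-1,0.94,-0.68,-0.06,0,0,0],
  [-1,0.94,-0.68,-0.06,0,0,0],
  [-1,0.94,-0.68,-0.06,0,0,0],
  [-1,0.94,-0.68,-0.06,0,0,0],
  [-1,0.94,-0.68,-0.06,0,0,0],
  [-1,0.94,-0.68,-0.06,0,0,0],
  [-1,0.94,-0.68,-0.06,0,0,0],
  [-1,0.94,-0.68,-0.06,0,0,0],
  [-1,0.94,-0.68,-0.06,0,0,0],
  [-1,0.94,-0.68,-0.06,0,0,0],
])

```text
t: 1.77
eef_pos: [364.8, -439.1, 243.2]
eef_rot: [-0.0, 0.984, 0.178, -0.0]
wrist_force: [0.4, -0.1, 0.7]
width: 1.004
gripper_force: 0.0
```

Call:
drive_tool([
  [-1,0.94,-0.68,-0.06,0,0,0],
  [-1,0.94,-0.68,-0.06,0,0,0],
  [-1,0.94,-0.68,-0.06,0,0,0],
  [-1,0.94,-0.68,-0.06,0,0,0],
  [-1,0.94,-0.68,-0.06,0,0,0],
  [-1,0.94,-0.68,-0.06,0,0,0],
  [-1,0.94,-0.68,-0.06,0,0,0],
  [-1,0.94,-0.68,-0.06,0,0,0],
  [-1,0.94,-0.68,-0.06,0,0,0],
  [-1,0.94,-0.68,-0.06,0,0,0],
])

```text
t: 2.6
eef_pos: [429.0, -342.5, 249.2]
eef_rot: [-0.0, 0.984, 0.178, -0.0]
wrist_force: [-0.2, 0.4, -0.6]
width: 0.998
gripper_force: 0.0
```

Call:
drive_tool([
  [-1,0.94,-0.68,-0.06,0,0,0],
  [-1,0.94,-0.68,-0.06,0,0,0],
  [-1,0.94,-0.68,-0.06,0,0,0],
  [-1,0.94,-0.68,-0.06,0,0,0],
  [-1,0.94,-0.68,-0.06,0,0,0],
  [-1,0.94,-0.68,-0.06,0,0,0],
  [-1,0.94,-0.68,-0.06,0,0,0],
  [-1,0.94,-0.68,-0.06,0,0,0],
  [-1,0.94,-0.68,-0.06,0,0,0],
  [-1,0.94,-0.68,-0.06,0,0,0],
])

```text
t: 3.43
eef_pos: [493.2, -245.9, 255.3]
eef_rot: [0.0, 0.984, 0.178, -0.0]
wrist_force: [-1.0, 1.0, 0.3]
width: 1.0
gripper_force: 0.0
```

Call:
drive_tool([
  [-1,0.94,-0.68,-0.06,0,0,-0.15],
  [-1,0.94,-0.68,-0.06,0,0,-0.15],
  [-1,0.94,-0.68,-0.06,0,0,-0.15],
  [-1,0.94,-0.68,-0.06,0,0,-0.15],
  [-1,0.94,-0.68,-0.06,0,0,-0.15],
  [-1,0.94,-0.68,-0.06,0,0,-0.15],
  [-1,0.94,-0.68,-0.06,0,0,-0.15],
  [-1,0.94,-0.68,-0.06,0,0,-0.15],
  [-1,0.94,-0.68,-0.06,0,0,-0.15],
  [-1,0.94,-0.68,-0.06,0,0,-0.15],
])

```text
t: 4.27
eef_pos: [557.6, -149.0, 261.3]
eef_rot: [-0.0, 0.797, 0.604, -0.0]
wrist_force: [-0.1, 0.8, 0.0]
width: 1.004
gripper_force: 0.0
```

```bash
python3 - <<'E'
from h import *
d=-77.1
T,o=pose(); print(T.round(3),o["q"],o["t"])
plan(([560,270,260],tool(d-24,0),5),([545,340,180],tool(d,22),2),([535,372,110],tool(d,45),1))
E
```

```text
[[ 2.69000e-01  9.63000e-01 -0.00000e+00  5.57571e+02]
 [ 9.63000e-01 -2.69000e-01  0.00000e+00 -1.48996e+02]
 [ 0.00000e+00 -0.00000e+00 -1.00000e+00  2.61273e+02]
 [ 0.00000e+00  0.00000e+00  0.00000e+00  1.00000e+00]] [ 0.44242794  0.26260313 -0.35105234  1.77722175  0.09929788  1.11916667
 -0.21371484] 4.2667
[ 0.808 -0.221  0.003] [-0.     -0.     -0.0025] -> [558. -65. 261.] 
[ 0.812 -0.208  0.003] [-0.     -0.     -0.0025] -> [559.  19. 261.] 
[ 0.815 -0.195  0.003] [-0.     -0.     -0.0025] -> [559. 102. 261.] 
[ 0.818 -0.183  0.003] [-0.     -0.     -0.0025] -> [560. 186. 260.] 
[ 0.821 -0.17   0.003] [-0.     -0.     -0.0025] -> [560. 270. 260.] 
[ 0.329 -0.141  0.4  ] [-0.0064 -0.0301 -0.0329] -> [552. 305. 220.] 
[ 0.421 -0.078  0.324] [-0.0064 -0.0301 -0.0329] -> [545. 340. 180.] 
[ 0.572 -0.026  0.524] [ 0.     -0.0639  0.    ] -> [535. 372. 110.]
```

Call:
drive_tool([
  [-1,0.96,-0.26,0,0,0,0],
  [-1,0.96,-0.26,0,0,0,0],
  [-1,0.96,-0.26,0,0,0,0],
  [-1,0.96,-0.26,0,0,0,0],
  [-1,0.96,-0.26,0,0,0,0],
  [-1,0.96,-0.26,0,0,0,0],
  [-1,0.96,-0.26,0,0,0,0],
  [-1,0.96,-0.26,0,0,0,0],
  [-1,0.96,-0.26,0,0,0,0],
  [-1,0.96,-0.26,0,0,0,0],
])

```text
t: 5.1
eef_pos: [558.2, -49.7, 261.3]
eef_rot: [-0.0, 0.796, 0.605, -0.0]
wrist_force: [-0.4, 0.5, 0.3]
width: 0.998
gripper_force: 0.0
```

Call:
drive_tool([
  [-1,0.96,-0.26,0,0,0,0],
  [-1,0.96,-0.26,0,0,0,0],
  [-1,0.96,-0.26,0,0,0,0],
  [-1,0.96,-0.26,0,0,0,0],
  [-1,0.96,-0.26,0,0,0,0],
  [-1,0.96,-0.26,0,0,0,0],
  [-1,0.96,-0.26,0,0,0,0],
  [-1,0.96,-0.26,0,0,0,0],
  [-1,0.96,-0.26,0,0,0,0],
  [-1,0.96,-0.26,0,0,0,0],
])

```text
t: 5.93
eef_pos: [558.7, 49.7, 261.3]
eef_rot: [0.0, 0.796, 0.605, -0.0]
wrist_force: [0.4, -1.3, -0.5]
width: 0.999
gripper_force: 0.0
```

Call:
drive_tool([
  [-1,0.96,-0.26,0,0,0,0],
  [-1,0.96,-0.26,0,0,0,0],
  [-1,0.96,-0.26,0,0,0,0],
  [-1,0.96,-0.26,0,0,0,0],
  [-1,0.96,-0.26,0,0,0,0],
  [-1,0.96,-0.26,0,0,0,0],
  [-1,0.96,-0.26,0,0,0,0],
  [-1,0.96,-0.26,0,0,0,0],
  [-1,0.96,-0.26,0,0,0,0],
  [-1,0.96,-0.26,0,0,0,0],
])

```text
t: 6.77
eef_pos: [559.3, 149.1, 261.4]
eef_rot: [0.0, 0.796, 0.605, 0.0]
wrist_force: [0.2, 0.3, -0.5]
width: 1.0
gripper_force: 0.0
```

Call:
drive_tool([
  [-1,0.96,-0.26,0,0,0,0],
  [-1,0.96,-0.26,0,0,0,0],
  [-1,0.96,-0.26,0,0,0,0],
  [-1,0.96,-0.26,0,0,0,0],
  [-1,0.96,-0.26,0,0,0,0],
  [-1,0.96,-0.26,0,0,0,0],
  [-1,0.96,-0.26,0,0,0,0],
  [-1,0.96,-0.26,0,0,0,0],
  [-1,0.96,-0.26,0,0,0,0],
  [-1,0.96,-0.26,0,0,0,0],
])

```text
t: 7.6
eef_pos: [559.9, 248.6, 261.5]
eef_rot: [0.0, 0.796, 0.605, 0.0]
wrist_force: [-0.6, 1.1, 0.2]
width: 0.997
gripper_force: 0.0
```

```bash
python3 - <<'E'
from h import *
d=-77.1
T,o=pose(); print(T.round(3),o["q"],o["t"])
plan(([535,350,200],tool(d,40),2),([535,372,110],tool(d,45),1))
E
```

```text
[[ 2.67000e-01  9.64000e-01  0.00000e+00  5.59902e+02]
 [ 9.64000e-01 -2.67000e-01 -0.00000e+00  2.48601e+02]
 [ 0.00000e+00  0.00000e+00 -1.00000e+00  2.61491e+02]
 [ 0.00000e+00  0.00000e+00  0.00000e+00  1.00000e+00]] [-0.0991984   0.34674725 -0.53804359  1.68996155  0.19155112  1.15740141
 -0.95881074] 7.6
[ 0.455 -0.256  0.307] [-0.0137 -0.0544 -0.0378] -> [547. 299. 231.] 
[ 0.577 -0.149  0.111] [-0.0137 -0.0544 -0.0378] -> [535. 350. 200.] 
[0.743 0.049 0.552] [-0.     -0.0139 -0.    ] -> [535. 372. 110.]
```

Call:
drive_tool([
  [-1,0.46,-0.26,0.31,-0.0137,-0.0544,-0.0378],
  [-1,0.46,-0.26,0.31,-0.0137,-0.0544,-0.0378],
  [-1,0.46,-0.26,0.31,-0.0137,-0.0544,-0.0378],
  [-1,0.46,-0.26,0.31,-0.0137,-0.0544,-0.0378],
  [-1,0.46,-0.26,0.31,-0.0137,-0.0544,-0.0378],
  [-1,0.46,-0.26,0.31,-0.0137,-0.0544,-0.0378],
  [-1,0.46,-0.26,0.31,-0.0137,-0.0544,-0.0378],
  [-1,0.46,-0.26,0.31,-0.0137,-0.0544,-0.0378],
  [-1,0.46,-0.26,0.31,-0.0137,-0.0544,-0.0378],
  [-1,0.46,-0.26,0.31,-0.0137,-0.0544,-0.0378],
])

```text
t: 8.43
eef_pos: [547.5, 299.5, 230.9]
eef_rot: [0.137, 0.707, 0.685, -0.109]
wrist_force: [0.4, -0.3, -0.5]
width: 1.002
gripper_force: 0.0
```

Call:
drive_tool([
  [-1,0.58,-0.15,0.11,-0.0137,-0.0544,-0.0378],
  [-1,0.58,-0.15,0.11,-0.0137,-0.0544,-0.0378],
  [-1,0.58,-0.15,0.11,-0.0137,-0.0544,-0.0378],
  [-1,0.58,-0.15,0.11,-0.0137,-0.0544,-0.0378],
  [-1,0.58,-0.15,0.11,-0.0137,-0.0544,-0.0378],
  [-1,0.58,-0.15,0.11,-0.0137,-0.0544,-0.0378],
  [-1,0.58,-0.15,0.11,-0.0137,-0.0544,-0.0378],
  [-1,0.58,-0.15,0.11,-0.0137,-0.0544,-0.0378],
  [-1,0.58,-0.15,0.11,-0.0137,-0.0544,-0.0378],
  [-1,0.58,-0.15,0.11,-0.0137,-0.0544,-0.0378],
])

```text
t: 9.27
eef_pos: [535.0, 350.7, 200.4]
eef_rot: [0.267, 0.586, 0.735, -0.213]
wrist_force: [-0.2, -0.7, 0.5]
width: 1.0
gripper_force: 0.0
```

```bash
python3 - <<'E'
from h import *
d=-77.1
T,o=pose(); print(T.round(3),o["q"],o["t"])
im,W=cloud("wrist","pics/w1.png"); np.save("w1.npy",W)
m=(W[...,2]>20)&(W[...,2]<95)&(abs(W[...,0]-565)<70)&(abs(W[...,1]-250)<100); p=W[m]
print(len(p)); 
# dark grip points
g=m&(im.max(-1)<60)&(W[...,1]>290); print(g.sum(), np.nanmin(W[g],0),np.nanmax(W[g],0),np.median(W[g],0)); print(cv2.minAreaRect(W[g&(W[...,2]>68)][:,:2].astype(np.float32)),cv2.minAreaRect(p[:,:2].astype(np.float32)))
tz=tool(d,45)[:,2]; G=np.array([550,316.5,53]); 
plan((G-80*tz+19*tz,tool(d,45),1),(G+19*tz,tool(d,45),1))
E
```

```text
[[-1.70000e-01  9.75000e-01  1.43000e-01  5.35001e+02]
 [ 7.48000e-01  2.22000e-01 -6.26000e-01  3.50723e+02]
 [-6.42000e-01  1.00000e-03 -7.67000e-01  2.00373e+02]
 [ 0.00000e+00  0.00000e+00  0.00000e+00  1.00000e+00]] [-0.63410202  0.67863793 -0.47632457  1.49300504  0.71381565  1.64874406
 -1.05192194] 9.2667
6885
998 [539.06158899 310.40242614  27.84062991] [554.80544386 327.33280815  75.88420374] [545.59575959 324.67459202  60.62131711]
((546.87890625, 318.8359375), (13.096027374267578, 15.863456726074219), 11.279034614562988) ((562.0745239257812, 251.24435424804688), (52.87053298950195, 154.3874053955078), 13.451207160949707)
[0.716 0.07  0.757] [-0.0001 -0.014  -0.0002] -> [540. 359.  96.] 
[0.  0.  0.8] [ 0.  0. -0.] -> [553. 303.  40.]
```

View pics/w1.png

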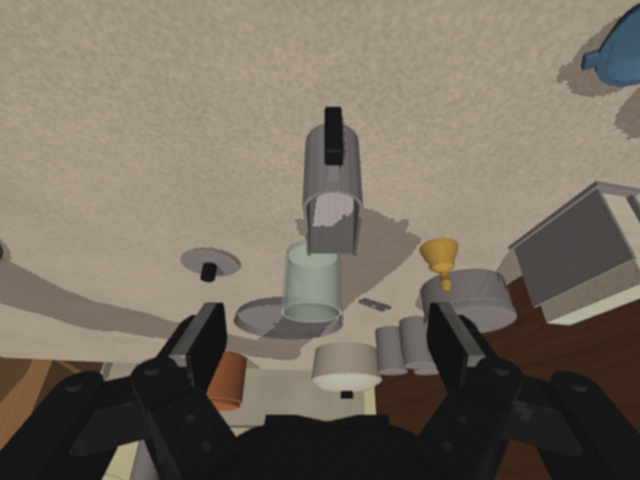

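The wrist view shows the black grip at (334,135) in line with the jug, with nothing between it and the fingers. Its centre measures about (547.5,318.5).

```bash
python3 - <<'E'
from h import *
d=-77
tz=tool(d,45)[:,2]; G=np.array([547.5,318.5,52]); 
plan((G-80*tz+19*tz,tool(d,45),1),(G+19*tz,tool(d,45),1))
E
```

```text
[0.741 0.05  0.749] [-0.0003 -0.014  -0.0004] -> [538. 361.  95.] 
[0.  0.  0.8] [0. 0. 0.] -> [551. 305.  39.]
```

Call:
drive_tool([
  [-1,0.74,0.05,0.75,0,-0.014,0],
  [-1,0.74,0.05,0.75,0,-0.014,0],
  [-1,0.74,0.05,0.75,0,-0.014,0],
  [-1,0.74,0.05,0.75,0,-0.014,0],
  [-1,0.74,0.05,0.75,0,-0.014,0],
  [-1,0.74,0.05,0.75,0,-0.014,0],
  [-1,0.74,0.05,0.75,0,-0.014,0],
  [-1,0.74,0.05,0.75,0,-0.014,0],
  [-1,0.74,0.05,0.75,0,-0.014,0],
  [-1,0.74,0.05,0.75,0,-0.014,0],
])

```text
t: 10.15
eef_pos: [537.6, 361.0, 95.6]
eef_rot: [0.299, 0.576, 0.723, -0.238]
wrist_force: [0.3, -0.3, -0.2]
width: 1.0
gripper_force: 0.0
```

Call:
drive_tool([
  [-1,0,0,0.2,0,0,0],
  [-1,0,0,0.4,0,0,0],
  [-1,0,0,0.6,0,0,0],
  [-1,0,0,0.7,0,0,0],
  [-1,0,0,0.8,0,0,0],
  [-1,0,0,0.8,0,0,0],
  [-1,0,0,0.8,0,0,0],
  [-1,0,0,0.8,0,0,0],
  [-1,0,0,0.8,0,0,0],
  [-1,0,0,0.8,0,0,0],
])

```text
t: 10.98
eef_pos: [549.8, 306.6, 38.5]
eef_rot: [0.299, 0.575, 0.723, -0.238]
wrist_force: [-0.6, -0.4, -0.8]
width: 0.998
gripper_force: 0.0
```

Call:
drive_tool([
  [0,0,0,0,0,0,0],
  [0.4,0,0,0,0,0,0],
  [1,0,0,0,0,0,0],
  [1,0,0,0,0,0,0],
  [1,0,0,0,0,0,0],
  [1,0,0,0,0,0,0],
  [1,0,0,0,0,0,0],
  [1,0,0,0,0,0,0],
  [1,0,0,0,0,0,0],
  [1,0,0,0,0,0,0],
], force=70)

```text
t: 11.82
eef_pos: [550.0, 305.8, 38.1]
eef_rot: [0.299, 0.575, 0.723, -0.239]
wrist_force: [1.2, 0.3, 1.6]
width: 0.152
gripper_force: 68.3
```

```bash
python3 - <<'E'
from h import *
T,o=pose(); print(T.round(3),o["width"],o["gripper_force"],o["q"],o["t"])
E
```

```text
[[-1.58000e-01  9.75000e-01  1.58000e-01  5.49971e+02]
 [ 6.89000e-01  2.24000e-01 -6.90000e-01  3.05753e+02]
 [-7.07000e-01 -0.00000e+00 -7.07000e-01  3.80990e+01]
 [ 0.00000e+00  0.00000e+00  0.00000e+00  1.00000e+00]] 0.15186492811890212 68.34998846054077 [-0.64083857  0.87416199 -0.41084488  1.58256417  0.83145671  1.49235064
 -1.19147495] 11.8167
```

```bash
cat >> h.py <<'E'
def tcp(lip,d,tilt,lean=45):  # TCP pose for jug lip at point, jug tilted
    a=np.radians(d); x=np.array([np.cos(a),np.sin(a),0]); y=np.array([-x[1],x[0],0]); z=np.array([0,0,1.])
    J=np.stack([x,y,z],1)@R.from_euler('y',tilt,degrees=True).as_matrix()
    g=np.array(lip)-J@[144,0,22.5]; Rt=tool(d,lean-tilt); return g+19*Rt[:,2],Rt
E
python3 - <<'E'
from h import *
for n in("w1","scene","top"):
    W=np.load(n+".npy"); m=(abs(W[...,2]-93)<5)&(np.hypot(W[...,0]-586,W[...,1]-44)<50); p=W[m][:,:2]
    A=np.c_[2*p,np.ones(len(p))]; s=np.linalg.lstsq(A,(p**2).sum(1),rcond=None)[0]; print(n,len(p),s[:2],np.sqrt(s[2]+s[:2]@s[:2]))
d=-77; c=np.array([586,43.5]); x=np.array([np.cos(np.radians(d)),np.sin(np.radians(d))])
b=c-15*x; L=lambda z,b=b:[*b,z]
T,_=pose(); up=T[:3,3]+[0,0,100]
plan((up,T[:3,:3],1),(*tcp(L(165),d,0),2),(*tcp(L(132),d,30),1),(*tcp(L(108),d,48),1),(*tcp(L(108),d,58),1),(*tcp(L(108),d,69),1))
E
```

```text
w1 667 [582.25527182  44.2418524 ] 39.743638571376614
scene 346 [584.90419653  42.13173753] 39.77169256972599
top 298 [585.05421723  42.84490691] 39.65627795310294
[-0.707 -0.    -0.707] [ 0. -0.  0.] -> [550. 306. 138.] 
[-0.385 -0.119  0.45 ] [-0.0001  0.     -0.    ] -> [552. 246. 134.] 
[-0.385 -0.119  0.45 ] [-0.0001  0.     -0.    ] -> [553. 185. 129.] 
[-0.259  0.    -0.266] [0.     0.0833 0.    ] -> [553. 186. 166.] 
[-0.202  0.    -0.099] [-0.    0.05 -0.  ] -> [557. 169. 181.] 
[-0.134  0.    -0.194] [-0.      0.0278 -0.    ] -> [560. 155. 200.] 
[-0.149 -0.    -0.212] [-0.      0.0306  0.    ] -> [565. 136. 217.]
```

Call:
drive_tool([
  [1,-0.05,0,-0.05,0,0,0],
  [1,-0.15,0,-0.15,0,0,0],
  [1,-0.25,0,-0.25,0,0,0],
  [1,-0.35,0,-0.35,0,0,0],
  [1,-0.45,0,-0.45,0,0,0],
  [1,-0.55,0,-0.55,0,0,0],
  [1,-0.63,0,-0.63,0,0,0],
  [1,-0.69,0,-0.69,0,0,0],
  [1,-0.71,0,-0.71,0,0,0],
  [1,-0.71,0,-0.71,0,0,0],
])

```text
t: 12.65
eef_pos: [550.1, 305.9, 139.2]
eef_rot: [0.299, 0.576, 0.723, -0.238]
wrist_force: [0.2, -0.3, -2.8]
width: 0.149
gripper_force: 68.3
```

Call:
drive_tool([
  [1,-0.02,-0.01,0.02,0,0,0],
  [1,-0.07,-0.02,0.08,0,0,0],
  [1,-0.13,-0.04,0.15,0,0,0],
  [1,-0.19,-0.06,0.22,0,0,0],
  [1,-0.25,-0.08,0.29,0,0,0],
  [1,-0.31,-0.1,0.36,0,0,0],
  [1,-0.36,-0.12,0.42,0,0,0],
  [1,-0.39,-0.13,0.45,0,0,0],
  [1,-0.39,-0.13,0.45,0,0,0],
  [1,-0.39,-0.13,0.45,0,0,0],
])

```text
t: 13.48
eef_pos: [550.6, 245.0, 134.4]
eef_rot: [0.299, 0.576, 0.723, -0.239]
wrist_force: [-0.5, 0.3, -1.4]
width: 0.151
gripper_force: 68.3
```

Call:
drive_tool([
  [1,-0.02,-0.01,0.02,0,0,0],
  [1,-0.07,-0.02,0.08,0,0,0],
  [1,-0.13,-0.04,0.15,0,0,0],
  [1,-0.19,-0.06,0.22,0,0,0],
  [1,-0.25,-0.08,0.29,0,0,0],
  [1,-0.31,-0.1,0.36,0,0,0],
  [1,-0.36,-0.12,0.42,0,0,0],
  [1,-0.39,-0.13,0.45,0,0,0],
  [1,-0.39,-0.13,0.45,0,0,0],
  [1,-0.39,-0.13,0.45,0,0,0],
])

```text
t: 14.32
eef_pos: [551.2, 184.2, 130.1]
eef_rot: [0.299, 0.576, 0.723, -0.239]
wrist_force: [-0.2, 0.0, -1.4]
width: 0.151
gripper_force: 68.3
```

```bash
python3 - <<'E'
from h import *
T,o=pose(); print(T.round(3),o["width"],o["gripper_force"],o["q"],o["t"])
W=cloud("top","pics/t2.png")[1]; W2=cloud("scene","pics/s2.png")[1]
for w in(W,W2):
    m=(w[...,2]>105)&(w[...,2]<178)&(abs(w[...,0]-570)<60)&(w[...,1]>40)&(w[...,1]<225); print(m.sum(),cv2.minAreaRect(w[m][:,:2].astype(np.float32)), np.nanpercentile(w[m],[0,1,50,99,100],axis=0).round())
d=-77; c=np.array([584.5,43]); x=np.array([np.cos(np.radians(d)),np.sin(np.radians(d))])
b=c-15*x; L=lambda z,b=b:[*b,z]
plan((*tcp(L(132),d,30),1),(*tcp(L(108),d,48),1),(*tcp(L(108),d,58),1),(*tcp(L(108),d,69),1))
i=np.hstack([cv2.imread("pics/t2.png")[150:350,150:400],cv2.imread("pics/s2.png")[120:320,230:480]]); cv2.imwrite("pics/c2.png",cv2.resize(i,None,fx=1.6,fy=1.6))
E
```

```text
[[-1.58000e-01  9.75000e-01  1.58000e-01  5.51235e+02]
 [ 6.89000e-01  2.24000e-01 -6.89000e-01  1.84166e+02]
 [-7.07000e-01 -0.00000e+00 -7.07000e-01  1.30148e+02]
 [ 0.00000e+00  0.00000e+00  0.00000e+00  1.00000e+00]] 0.1510152872192445 68.34235668182373 [-0.49174154  0.64557579 -0.41525664  1.78129266  0.83476895  1.45090253
 -1.08369987] 14.3167
2394 ((558.0350952148438, 139.47496032714844), (77.82746124267578, 180.8786163330078), 7.36771297454834) [[511.  49. 105.]
 [514.  54. 106.]
 [565. 136. 151.]
 [603. 222. 177.]
 [607. 225. 178.]]
1988 ((558.0488891601562, 139.58602905273438), (76.85231018066406, 178.6690673828125), 7.958981990814209) [[510.  50. 105.]
 [516.  54. 106.]
 [555. 146. 154.]
 [604. 222. 177.]
 [607. 224. 178.]]
[-0.253  0.005 -0.258] [-0.0001  0.0833 -0.0001] -> [552. 185. 166.] 
[-0.202  0.    -0.099] [0.   0.05 0.  ] -> [555. 169. 181.] 
[-0.134  0.    -0.194] [ 0.      0.0278 -0.    ] -> [559. 155. 200.] 
[-0.149  0.    -0.212] [0.     0.0306 0.    ] -> [563. 136. 217.]
```

View pics/c2.png

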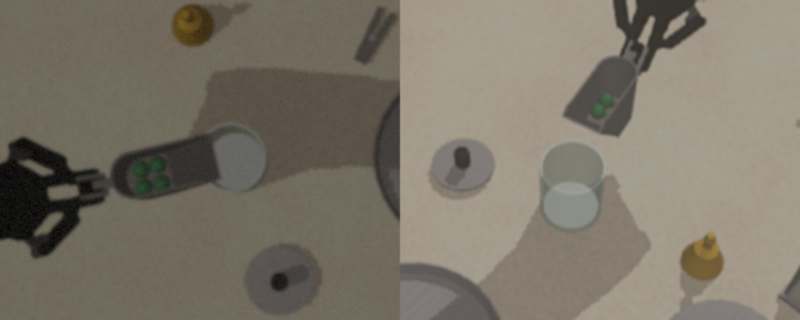

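Crops: in the top view the jug hangs level with its lip at (217,160), and the jar's mouth is centred near (238,158). All four marbles are still inside. Now I'll tilt it in stages.

Call:
drive_tool([
  [1,-0.01,0,-0.02,0,0.006,0],
  [1,-0.04,0,-0.05,0,0.015,0],
  [1,-0.08,0,-0.09,0,0.028,0],
  [1,-0.12,0,-0.13,0,0.041,0],
  [1,-0.16,0,-0.17,0,0.054,0],
  [1,-0.2,0,-0.21,0,0.066,0],
  [1,-0.23,0,-0.24,0,0.077,0],
  [1,-0.25,0,-0.26,0,0.083,0],
  [1,-0.25,0,-0.26,0,0.083,0],
  [1,-0.25,0,-0.26,0,0.083,0],
])

```text
t: 15.25
eef_pos: [551.2, 184.5, 166.3]
eef_rot: [0.103, 0.618, 0.775, -0.083]
wrist_force: [0.1, -0.0, -3.0]
width: 0.153
gripper_force: 68.3
```

Call:
drive_tool([
  [1,-0.02,0,-0.01,0,0.005,0],
  [1,-0.05,0,-0.02,0,0.012,0],
  [1,-0.08,0,-0.03,0,0.019,0],
  [1,-0.11,0,-0.05,0,0.027,0],
  [1,-0.14,0,-0.07,0,0.035,0],
  [1,-0.17,0,-0.08,0,0.042,0],
  [1,-0.2,0,-0.1,0,0.05,0],
  [1,-0.2,0,-0.1,0,0.05,0],
  [1,-0.2,0,-0.1,0,0.05,0],
  [1,-0.2,0,-0.1,0,0.05,0],
])

```text
t: 16.08
eef_pos: [554.1, 169.6, 180.4]
eef_rot: [-0.019, 0.622, 0.783, 0.014]
wrist_force: [0.6, 0.1, -1.8]
width: 0.152
gripper_force: 68.4
```

Call:
drive_tool([
  [1,-0.01,0,-0.02,0,0.003,0],
  [1,-0.03,0,-0.04,0,0.006,0],
  [1,-0.04,0,-0.06,0,0.009,0],
  [1,-0.06,0,-0.08,0,0.012,0],
  [1,-0.07,0,-0.1,0,0.015,0],
  [1,-0.08,0,-0.12,0,0.018,0],
  [1,-0.1,0,-0.14,0,0.021,0],
  [1,-0.12,0,-0.16,0,0.024,0],
  [1,-0.13,0,-0.19,0,0.028,0],
  [1,-0.13,0,-0.19,0,0.028,0],
])

```text
t: 16.92
eef_pos: [558.5, 153.6, 199.4]
eef_rot: [-0.089, 0.62, 0.776, 0.071]
wrist_force: [0.2, -0.5, -3.6]
width: 0.149
gripper_force: 68.4
```

Call:
drive_tool([
  [1,-0.01,0,-0.02,0,0.003,0],
  [1,-0.03,0,-0.04,0,0.006,0],
  [1,-0.04,0,-0.06,0,0.009,0],
  [1,-0.06,0,-0.08,0,0.012,0],
  [1,-0.07,0,-0.1,0,0.015,0],
  [1,-0.09,0,-0.13,0,0.019,0],
  [1,-0.11,0,-0.16,0,0.023,0],
  [1,-0.13,0,-0.19,0,0.027,0],
  [1,-0.15,0,-0.21,0,0.0306,0],
  [1,-0.15,0,-0.21,0,0.0306,0],
])

```text
t: 17.75
eef_pos: [562.8, 134.5, 216.1]
eef_rot: [-0.163, 0.61, 0.764, 0.13]
wrist_force: [-0.4, 1.2, -2.3]
width: 0.152
gripper_force: 68.6
```

```bash
python3 - <<'E'
from h import *
T,o=pose(); print(T.round(3),o["width"],o["q"],o["t"])
cloud("top","pics/t3.png"); cloud("scene","pics/s3.png")
i=np.hstack([cv2.imread("pics/t3.png")[150:350,150:400],cv2.imread("pics/s3.png")[120:320,230:480]]); cv2.imwrite("pics/c3.png",cv2.resize(i,None,fx=1.6,fy=1.6))
E
```

```text
[[-2.02000e-01  9.75000e-01 -9.10000e-02  5.62772e+02]
 [ 8.91000e-01  2.21000e-01  3.97000e-01  1.34530e+02]
 [ 4.08000e-01 -1.00000e-03 -9.13000e-01  2.16113e+02]
 [ 0.00000e+00  0.00000e+00  0.00000e+00  1.00000e+00]] 0.1516290319553955 [ 0.50183015  0.44396945 -0.78318735  1.79989105 -0.13148805  1.018432
  0.06195093] 17.75
```

View pics/c3.png

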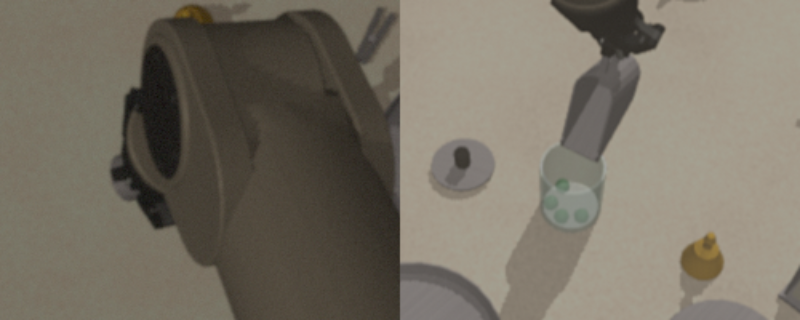

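All four marbles lie in the jar, seen at (550-582,185-217) in the right crop. Next I level the jug and carry it to the thali.

```bash
python3 - <<'E'
from h import *
d=-77; x=np.array([np.cos(np.radians(d)),np.sin(np.radians(d)),0]); Rt=tool(d,45)
T,_=pose()
g=np.array([588,-252,4])-66*x; P=np.array([g[0],g[1],0])+19*Rt[:,2]; P[2]=42.5
print(P)
plan(([562,150,235],tool(d,10),1),([560,130,240],Rt,1),([P[0],P[1],160],Rt,4),(P+[0,0,20],Rt,1),(P,Rt,1),(P-90*Rt[:,2],Rt,1))
E
```

```text
[ 576.17545432 -200.78226565   42.5       ]
[ 0.203  0.028 -0.116] [-0.0001 -0.0943 -0.0003] -> [562. 150. 235.] 
[-0.196 -0.064 -0.016] [-0.     -0.0972 -0.    ] -> [560. 130. 240.] 
[-0.435 -0.147  0.718] [ 0.  0. -0.] -> [564.  47. 220.] 
[-0.435 -0.147  0.718] [-0.  0.  0.] -> [568. -35. 200.] 
[-0.435 -0.147  0.718] [ 0.  0. -0.] -> [ 572. -118.  180.] 
[-0.435 -0.147  0.718] [ 0. -0.  0.] -> [ 576. -201.  160.] 
[0.689 0.    0.689] [ 0. -0.  0.] -> [ 576. -201.   62.] 
[0.141 0.    0.141] [ 0. -0.  0.] -> [ 576. -201.   42.] 
[-0.   0.  -0.9] [ 0. -0.  0.] -> [ 562. -139.  106.]
```

Call:
drive_tool([
  [1,0.02,0,-0.01,0,-0.01,0],
  [1,0.05,0.01,-0.03,0,-0.02,0],
  [1,0.08,0.01,-0.05,0,-0.035,0],
  [1,0.11,0.02,-0.07,0,-0.05,0],
  [1,0.14,0.02,-0.09,0,-0.065,0],
  [1,0.17,0.03,-0.1,0,-0.08,0],
  [1,0.2,0.03,-0.12,0,-0.094,0],
  [1,0.2,0.03,-0.12,0,-0.094,0],
  [1,0.2,0.03,-0.12,0,-0.094,0],
  [1,0.2,0.03,-0.12,0,-0.094,0],
])

```text
t: 18.68
eef_pos: [562.0, 150.4, 235.4]
eef_rot: [0.067, 0.62, 0.78, -0.054]
wrist_force: [-0.0, -1.1, -2.3]
width: 0.148
gripper_force: 68.4
```

Call:
drive_tool([
  [1,-0.02,0,0,0,-0.01,0],
  [1,-0.05,-0.01,0,0,-0.02,0],
  [1,-0.08,-0.02,-0.01,0,-0.035,0],
  [1,-0.11,-0.03,-0.01,0,-0.05,0],
  [1,-0.14,-0.04,-0.01,0,-0.065,0],
  [1,-0.17,-0.05,-0.02,0,-0.08,0],
  [1,-0.2,-0.06,-0.02,0,-0.097,0],
  [1,-0.2,-0.06,-0.02,0,-0.097,0],
  [1,-0.2,-0.06,-0.02,0,-0.097,0],
  [1,-0.2,-0.06,-0.02,0,-0.097,0],
])

```text
t: 19.52
eef_pos: [561.0, 128.9, 240.7]
eef_rot: [0.296, 0.577, 0.723, -0.237]
wrist_force: [-0.2, -0.2, -2.1]
width: 0.153
gripper_force: 68.5
```

```bash
python3 - <<'E'
from h import *
d=-77; Rt=tool(d,45); P=np.array([576,-201,42.5])
T,o=pose(); print(T.round(3),o["q"],o["t"])
plan(([P[0],P[1],160],Rt,4),(P+[0,0,20],Rt,1))
E
```

```text
[[-1.59000e-01  9.75000e-01  1.55000e-01  5.61000e+02]
 [ 6.94000e-01  2.22000e-01 -6.85000e-01  1.28889e+02]
 [-7.02000e-01 -1.00000e-03 -7.12000e-01  2.40748e+02]
 [ 0.00000e+00  0.00000e+00  0.00000e+00  1.00000e+00]] [-0.32636467  0.48147523 -0.517262    1.77933195  0.83101067  1.54570991
 -0.92035526] 19.5167
[-0.436 -0.146  0.714] [-0.0001 -0.0003 -0.0001] -> [565.  46. 221.] 
[-0.435 -0.147  0.715] [-0.0001 -0.0003 -0.0001] -> [568. -36. 200.] 
[-0.434 -0.148  0.716] [-0.0001 -0.0003 -0.0001] -> [ 572. -119.  180.] 
[-0.433 -0.148  0.716] [-0.0001 -0.0003 -0.0001] -> [ 576. -201.  160.] 
[0.689 0.    0.689] [ 0. -0.  0.] -> [ 576. -201.   62.]
```

Call:
drive_tool([
  [1,-0.05,-0.02,0.08,0,-0.001,0],
  [1,-0.12,-0.04,0.2,0,-0.001,0],
  [1,-0.2,-0.07,0.33,0,-0.001,0],
  [1,-0.28,-0.1,0.46,0,-0.001,0],
  [1,-0.35,-0.12,0.58,0,-0.001,0],
  [1,-0.4,-0.14,0.66,0,-0.001,0],
  [1,-0.43,-0.15,0.71,0,-0.001,0],
  [1,-0.43,-0.15,0.71,0,-0.001,0],
  [1,-0.43,-0.15,0.71,0,-0.001,0],
  [1,-0.43,-0.15,0.71,0,-0.001,0],
])

```text
t: 20.35
eef_pos: [564.2, 48.8, 220.9]
eef_rot: [0.3, 0.575, 0.723, -0.239]
wrist_force: [-0.7, -0.5, -1.7]
width: 0.153
gripper_force: 68.5
```

Call:
drive_tool([
  [1,-0.05,-0.02,0.08,0,0,0],
  [1,-0.12,-0.04,0.2,0,0,0],
  [1,-0.2,-0.07,0.33,0,0,0],
  [1,-0.28,-0.1,0.46,0,0,0],
  [1,-0.35,-0.12,0.58,0,0,0],
  [1,-0.4,-0.14,0.66,0,0,0],
  [1,-0.43,-0.15,0.71,0,0,0],
  [1,-0.43,-0.15,0.71,0,0,0],
  [1,-0.43,-0.15,0.71,0,0,0],
  [1,-0.43,-0.15,0.71,0,0,0],
])

```text
t: 21.18
eef_pos: [567.6, -33.3, 201.4]
eef_rot: [0.3, 0.575, 0.723, -0.239]
wrist_force: [-0.7, 0.3, -1.5]
width: 0.151
gripper_force: 68.5
```

Call:
drive_tool([
  [1,-0.05,-0.02,0.08,0,0,0],
  [1,-0.12,-0.04,0.2,0,0,0],
  [1,-0.2,-0.07,0.33,0,0,0],
  [1,-0.28,-0.1,0.46,0,0,0],
  [1,-0.35,-0.12,0.58,0,0,0],
  [1,-0.4,-0.14,0.66,0,0,0],
  [1,-0.43,-0.15,0.71,0,0,0],
  [1,-0.43,-0.15,0.71,0,0,0],
  [1,-0.43,-0.15,0.71,0,0,0],
  [1,-0.43,-0.15,0.71,0,0,0],
])

```text
t: 22.02
eef_pos: [571.1, -115.3, 181.8]
eef_rot: [0.3, 0.575, 0.723, -0.239]
wrist_force: [-0.5, -0.1, -2.4]
width: 0.153
gripper_force: 68.5
```

Call:
drive_tool([
  [1,-0.05,-0.02,0.08,0,0,0],
  [1,-0.12,-0.04,0.2,0,0,0],
  [1,-0.2,-0.07,0.33,0,0,0],
  [1,-0.28,-0.1,0.46,0,0,0],
  [1,-0.35,-0.12,0.58,0,0,0],
  [1,-0.4,-0.14,0.66,0,0,0],
  [1,-0.43,-0.15,0.71,0,0,0],
  [1,-0.43,-0.15,0.71,0,0,0],
  [1,-0.43,-0.15,0.71,0,0,0],
  [1,-0.43,-0.15,0.71,0,0,0],
])

```text
t: 22.85
eef_pos: [574.6, -197.3, 162.3]
eef_rot: [0.3, 0.575, 0.723, -0.239]
wrist_force: [-0.1, 0.5, -2.2]
width: 0.152
gripper_force: 68.5
```

```bash
python3 - <<'E'
from h import *
d=-77; Rt=tool(d,45); P=np.array([576,-201,42.5])
T,o=pose(); print(T.round(3),o["q"],o["t"])
W=cloud("scene","pics/s4.png")[1]
plan((P+[0,0,20],Rt,1),(P,Rt,1))
E
```

```text
[[-1.59000e-01  9.74000e-01  1.59000e-01  5.74590e+02]
 [ 6.87000e-01  2.25000e-01 -6.91000e-01 -1.97307e+02]
 [-7.09000e-01 -0.00000e+00 -7.05000e-01  1.62253e+02]
 [ 0.00000e+00  0.00000e+00  0.00000e+00  1.00000e+00]] [ 0.07809207  0.42298689 -0.3281641   2.06828588  1.13136831  1.07507757
 -0.78548122] 22.85
[0.679 0.005 0.732] [-0.      0.0004  0.    ] -> [ 576. -201.   62.] 
[0.141 0.    0.141] [ 0. -0. -0.] -> [ 576. -201.   42.]
```

View pics/s4.png

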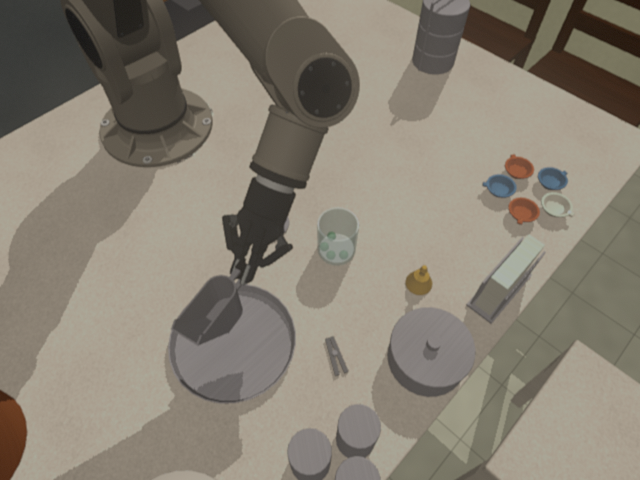

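The jug is upright and empty above the thali, at about (210,310) in the picture. The jar at (337,235) holds the marbles. Now I lower the jug and release it.

Call:
drive_tool([
  [1,0.05,0,0.05,0,0,0],
  [1,0.15,0,0.16,0,0,0],
  [1,0.26,0,0.28,0,0,0],
  [1,0.38,0,0.4,0,0,0],
  [1,0.5,0,0.53,0,0,0],
  [1,0.6,0,0.64,0,0,0],
  [1,0.66,0,0.71,0,0,0],
  [1,0.68,0,0.73,0,0,0],
  [1,0.68,0,0.73,0,0,0],
  [1,0.68,0,0.73,0,0,0],
])

```text
t: 23.73
eef_pos: [575.4, -201.6, 62.9]
eef_rot: [0.3, 0.575, 0.722, -0.239]
wrist_force: [0.1, -0.2, -1.6]
width: 0.154
gripper_force: 68.5
```

Call:
drive_tool([
  [1,0.02,0,0.02,0,0,0],
  [1,0.04,0,0.04,0,0,0],
  [1,0.06,0,0.06,0,0,0],
  [1,0.08,0,0.08,0,0,0],
  [1,0.1,0,0.1,0,0,0],
  [1,0.12,0,0.12,0,0,0],
  [1,0.13,0,0.13,0,0,0],
  [1,0.14,0,0.14,0,0,0],
  [1,0.14,0,0.14,0,0,0],
  [1,0.14,0,0.14,0,0,0],
])

```text
t: 24.57
eef_pos: [575.1, -201.9, 42.7]
eef_rot: [0.3, 0.575, 0.722, -0.24]
wrist_force: [1.6, 0.0, -0.9]
width: 0.152
gripper_force: 68.5
```

```bash
python3 - <<'E'
from h import *
T,o=pose(); print(T.round(3),o["wrist_force"],o["t"])
W=cloud("top","pics/t5.png")[1]; Z=W[...,2]
m=(Z>25)&(Z<90)&(abs(W[...,0]-595)<60)&(W[...,1]<-240)&(W[...,1]>-350); p=W[m]
s=p[p[:,2]>76]; print(len(p),len(s),p[:,1].min())
E
```

```text
[[-1.58000e-01  9.75000e-01  1.58000e-01  5.75121e+02]
 [ 6.87000e-01  2.24000e-01 -6.91000e-01 -2.01858e+02]
 [-7.09000e-01 -1.00000e-03 -7.05000e-01  4.26670e+01]
 [ 0.00000e+00  0.00000e+00  0.00000e+00  1.00000e+00]] [ 1.61410637  0.01716053 -0.85865273] 24.5667
988 227 -336.8493435903035
```

Call:
drive_tool([
  [0.5,0,0,0,0,0,0],
  [0,0,0,0,0,0,0],
  [-0.5,0,0,0,0,0,0],
  [-1,0,0,0,0,0,0],
  [-1,0,0,0,0,0,0],
  [-1,0,0,0,0,0,0],
  [-1,0,0,0,0,0,0],
  [-1,0,0,0,0,0,0],
  [-1,0,0,0,0,0,0],
  [-1,0,0,0,0,0,0],
])

```text
t: 25.45
eef_pos: [575.1, -201.9, 42.7]
eef_rot: [0.3, 0.575, 0.722, -0.24]
wrist_force: [0.2, -0.8, 0.4]
width: 1.0
gripper_force: 0.0
```

Call:
drive_tool([
  [-1,0,0,-0.1,0,0,0],
  [-1,0,0,-0.3,0,0,0],
  [-1,0,0,-0.5,0,0,0],
  [-1,0,0,-0.7,0,0,0],
  [-1,0,0,-0.9,0,0,0],
  [-1,0,0,-1,0,0,0],
  [-1,0,0,-1,0,0,0],
  [-1,0,0,-1,0,0,0],
  [-1,0,0,-1,0,0,0],
  [-1,0,0,-1,0,0,0],
])

```text
t: 26.28
eef_pos: [558.8, -133.7, 112.5]
eef_rot: [0.3, 0.575, 0.722, -0.24]
wrist_force: [0.5, -0.5, -0.9]
width: 0.998
gripper_force: 0.0
```

```bash
python3 - <<'E'
from h import *
T,o=pose(); print(T[:3,3].round(1),o["wrist_force"],o["width"],o["t"])
plan(([500,-90,170],tool(-77,20),1),([445,-12,170],tool(-77,0),1))
E
```

```text
[ 558.8 -133.7  112.5] [ 0.47824121 -0.51489365 -0.85358396] 0.9976196226968458 26.2833
[-0.015 -0.477 -0.8  ] [-0.0005  0.07   -0.0001] -> [500. -90. 170.] 
[ 0.83  -0.36  -0.302] [-0.      0.0556 -0.    ] -> [445. -12. 170.]
```

Call:
drive_tool([
  [-1,-0.02,-0.48,-0.8,0,0.07,0],
  [-1,-0.02,-0.48,-0.8,0,0.07,0],
  [-1,-0.02,-0.48,-0.8,0,0.07,0],
  [-1,-0.02,-0.48,-0.8,0,0.07,0],
  [-1,-0.02,-0.48,-0.8,0,0.07,0],
  [-1,-0.02,-0.48,-0.8,0,0.07,0],
  [-1,-0.02,-0.48,-0.8,0,0.07,0],
  [-1,-0.02,-0.48,-0.8,0,0.07,0],
  [-1,-0.02,-0.48,-0.8,0,0.07,0],
  [-1,-0.02,-0.48,-0.8,0,0.07,0],
])

```text
t: 27.12
eef_pos: [500.0, -88.8, 170.3]
eef_rot: [0.135, 0.613, 0.771, -0.109]
wrist_force: [1.0, 0.7, 0.7]
width: 0.997
gripper_force: 0.0
```

Call:
drive_tool([
  [-1,0.83,-0.36,-0.3,0,0.056,0],
  [-1,0.83,-0.36,-0.3,0,0.056,0],
  [-1,0.83,-0.36,-0.3,0,0.056,0],
  [-1,0.83,-0.36,-0.3,0,0.056,0],
  [-1,0.83,-0.36,-0.3,0,0.056,0],
  [-1,0.83,-0.36,-0.3,0,0.056,0],
  [-1,0.83,-0.36,-0.3,0,0.056,0],
  [-1,0.83,-0.36,-0.3,0,0.056,0],
  [-1,0.83,-0.36,-0.3,0,0.056,0],
  [-1,0.83,-0.36,-0.3,0,0.056,0],
])

```text
t: 27.95
eef_pos: [445.4, -11.3, 170.8]
eef_rot: [-0.001, 0.623, 0.782, 0.0]
wrist_force: [-0.3, 0.4, 0.1]
width: 1.001
gripper_force: 0.0
```

```bash
python3 - <<'E'
from h import *
T,o=pose(); print(T.round(3),o["q"],o["t"])
im,W=cloud("wrist","pics/w6.png"); Z=W[...,2]; r=np.hypot(W[...,0]-434,W[...,1]+12)
m=(r<30)&(Z>28)&(Z<45); print("knob",m.sum(),np.median(W[m],0),cv2.minEnclosingCircle(W[m][:,:2].astype(np.float32)))
m=(r<60)&(Z>6)&(Z<16); print("plate",m.sum(),np.median(W[m],0),cv2.minEnclosingCircle(W[m][:,:2].astype(np.float32)))
m=(np.hypot(W[...,0]-585,W[...,1]-43)<55)&(Z>85)&(Z<100); print("jar",m.sum())
t,Wt=cloud("top","pics/t6.png"); cloud("scene","pics/s6.png")
m=(np.hypot(Wt[...,0]-585,Wt[...,1]-43)<50)&(abs(Wt[...,2]-94)<5); p=Wt[m][:,:2]; print(len(p),cv2.minEnclosingCircle(p.astype(np.float32)) if len(p) else 0)
m=(np.hypot(Wt[...,0]-588,Wt[...,1]+250)<110)&(Wt[...,2]>25);p=Wt[m]; print("jug",cv2.minAreaRect(p[:,:2].astype(np.float32)),np.percentile(p[:,2],[50,95,99]))
G=[434.5,-11.7]
plan(([*G,80],tool(-77,0),1),([*G,14],tool(-77,0),1))
E
```

```text
[[-2.24000e-01  9.74000e-01 -2.00000e-03  4.45361e+02]
 [ 9.74000e-01  2.24000e-01  2.00000e-03 -1.13470e+01]
 [ 3.00000e-03 -1.00000e-03 -1.00000e+00  1.70778e+02]
 [ 0.00000e+00  0.00000e+00  0.00000e+00  1.00000e+00]] [ 4.09978687e-01  1.64948151e-01 -5.69641818e-01  2.13356395e+00
  1.12418566e-01  8.73031408e-01  4.08110907e-04] 27.95
knob 544 [431.35615193 -11.22149385  35.36146949] ((431.3933410644531, -12.454339981079102), 10.988322257995605)
plate 6653 [430.56357587  -8.20825531   9.5322622 ] ((431.3859558105469, -12.542036056518555), 44.00691223144531)
jar 4386
299 ((585.0629272460938, 43.05009841918945), 41.840091705322266)
jug ((589.3079223632812, -256.6298828125), (52.310997009277344, 155.3818817138672), 13.207526206970215) [63.63036876 84.58872732 86.55752093]
[ 0.02  -0.105  0.909] [-0.0001 -0.0005 -0.0002] -> [434. -12.  80.] 
[-0.    0.    0.66] [ 0.  0. -0.] -> [434. -12.  14.]
```

View pics/w6.png

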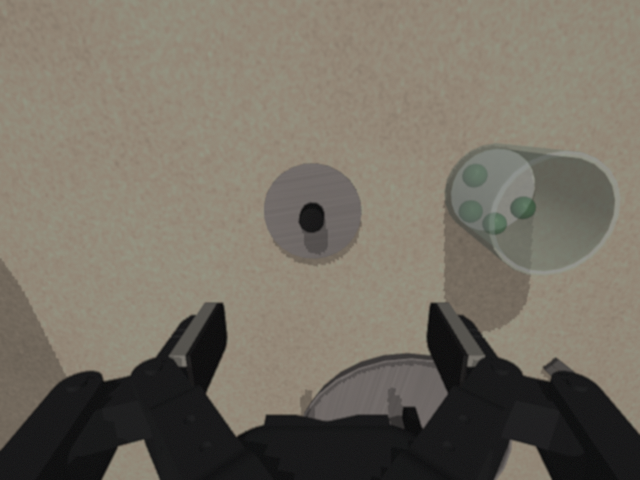

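View pics/s6.png

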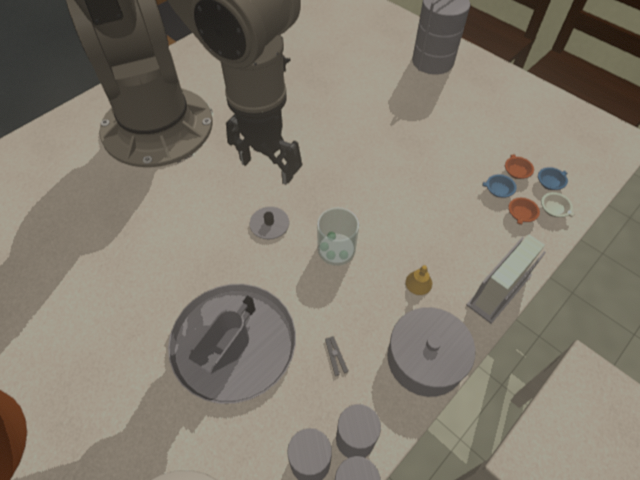

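The wrist view shows the knob at (312,217) and the jar with four marbles at (545,210). The scene view shows the jug standing upright in the thali at (225,330). Now I pick up the lid.

Call:
drive_tool([
  [-1,0.02,-0.12,0.91,0,0,0],
  [-1,0.02,-0.12,0.91,0,0,0],
  [-1,0.02,-0.12,0.91,0,0,0],
  [-1,0.02,-0.12,0.91,0,0,0],
  [-1,0.02,-0.12,0.91,0,0,0],
  [-1,0.02,-0.12,0.91,0,0,0],
  [-1,0.02,-0.12,0.91,0,0,0],
  [-1,0.02,-0.12,0.91,0,0,0],
  [-1,0.02,-0.12,0.91,0,0,0],
  [-1,0.02,-0.12,0.91,0,0,0],
])

```text
t: 28.93
eef_pos: [433.4, -12.1, 80.5]
eef_rot: [-0.001, 0.623, 0.782, 0.001]
wrist_force: [-0.8, 0.4, -0.5]
width: 1.003
gripper_force: 0.0
```

Call:
drive_tool([
  [-1,0,0,0.15,0,0,0],
  [-1,0,0,0.3,0,0,0],
  [-1,0,0,0.45,0,0,0],
  [-1,0,0,0.58,0,0,0],
  [-1,0,0,0.65,0,0,0],
  [-1,0,0,0.65,0,0,0],
  [-1,0,0,0.65,0,0,0],
  [-1,0,0,0.65,0,0,0],
  [-1,0,0,0.65,0,0,0],
  [-1,0,0,0.65,0,0,0],
])

```text
t: 29.77
eef_pos: [433.4, -11.9, 15.5]
eef_rot: [-0.001, 0.623, 0.782, 0.001]
wrist_force: [0.1, -0.6, -0.7]
width: 0.995
gripper_force: 0.0
```

```bash
python3 - <<'E'
from h import *
T,o=pose(); print(T.round(3),o["q"],o["t"],o["wrist_force"])
plan(([433.5,-12,14.5],tool(-77,0),1))
E
```

```text
[[-2.24000e-01  9.75000e-01 -0.00000e+00  4.33397e+02]
 [ 9.75000e-01  2.24000e-01  3.00000e-03 -1.19360e+01]
 [ 3.00000e-03  0.00000e+00 -1.00000e+00  1.55500e+01]
 [ 0.00000e+00  0.00000e+00  0.00000e+00  1.00000e+00]] [ 0.27901667  0.42116999 -0.45952502  2.27067084  0.36863869  0.51827938
 -0.24342711] 29.7667 [ 0.14617458 -0.60124321 -0.67826646]
[-0.001  0.001  0.01 ] [ 0.0001 -0.0005 -0.0002] -> [434. -12.  14.]
```

Close, lift 100 mm straight up, then look.

Call:
drive_tool([
  [0,0,0,0,0,0,0],
  [0.3,0,0,0,0,0,0],
  [0.6,0,0,0,0,0,0],
  [1,0,0,0,0,0,0],
  [1,0,0,0,0,0,0],
  [1,0,0,0,0,0,0],
  [1,0,0,0,0,0,0],
  [1,0,0,0,0,0,0],
  [1,0,0,0,0,0,0],
  [1,0,0,0,0,0,0],
], force=50)

```text
t: 30.6
eef_pos: [433.0, -11.9, 15.1]
eef_rot: [-0.001, 0.623, 0.782, 0.001]
wrist_force: [-1.3, -0.6, 8.4]
width: 0.24
gripper_force: 48.5
```

Call:
drive_tool([
  [1,0,0,-0.1,0,0,0],
  [1,0,0,-0.25,0,0,0],
  [1,0,0,-0.45,0,0,0],
  [1,0,0,-0.65,0,0,0],
  [1,0,0,-0.85,0,0,0],
  [1,0,0,-0.95,0,0,0],
  [1,0,0,-1,0,0,0],
  [1,0,0,-1,0,0,0],
  [1,0,0,-1,0,0,0],
  [1,0,0,-1,0,0,0],
])

```text
t: 31.43
eef_pos: [432.5, -12.2, 114.1]
eef_rot: [-0.002, 0.623, 0.782, 0.0]
wrist_force: [-0.1, 1.2, -1.5]
width: 0.236
gripper_force: 49.0
```

```bash
python3 - <<'E'
from h import *
T,o=pose(); print(T.round(3),o["width"],o["gripper_force"],o["t"])
W=cloud("scene","pics/s7.png")[1]; r=np.hypot(W[...,0]-434,W[...,1]+12)
m=(r<55)&(W[...,2]>98)&(W[...,2]<116); p=W[m]; print(len(p),cv2.minEnclosingCircle(p[:,:2].astype(np.float32)),np.linalg.lstsq(np.c_[p[:,:2]-[434,-12],np.ones(len(p))],p[:,2],rcond=None)[0])
plan(([510,15,170],tool(-77,0),1),([584.8,43,170],tool(-77,0),1),([584.8,43,116],tool(-77,0),1))
E
```

```text
[[-2.24000e-01  9.75000e-01 -3.00000e-03  4.32513e+02]
 [ 9.75000e-01  2.24000e-01  3.00000e-03 -1.21680e+01]
 [ 4.00000e-03 -2.00000e-03 -1.00000e+00  1.14060e+02]
 [ 0.00000e+00  0.00000e+00  0.00000e+00  1.00000e+00]] 0.23564385474793093 48.99586200714111 31.4333
768 ((434.37908935546875, -13.659345626831055), 44.32290267944336) [-4.32703471e-03  4.17333421e-03  1.09046614e+02]
[ 0.093  0.815 -0.561] [-0.0003 -0.0006 -0.0002] -> [510.  15. 170.] 
[0.105 0.792 0.   ] [-0.  0. -0.] -> [585.  43. 170.] 
[ 0.   -0.    0.54] [-0. -0. -0.] -> [585.  43. 116.]
```

Call:
drive_tool([
  [1,0.01,0.08,-0.06,0,0,0],
  [1,0.03,0.22,-0.16,0,0,0],
  [1,0.05,0.38,-0.28,0,0,0],
  [1,0.07,0.54,-0.39,0,0,0],
  [1,0.09,0.68,-0.48,0,0,0],
  [1,0.1,0.77,-0.54,0,0,0],
  [1,0.1,0.8,-0.56,0,0,0],
  [1,0.1,0.8,-0.56,0,0,0],
  [1,0.1,0.8,-0.56,0,0,0],
  [1,0.1,0.8,-0.56,0,0,0],
])

```text
t: 32.32
eef_pos: [508.0, 15.0, 170.3]
eef_rot: [-0.002, 0.623, 0.782, 0.0]
wrist_force: [-0.3, 0.4, -1.6]
width: 0.241
gripper_force: 49.0
```

Call:
drive_tool([
  [1,0.01,0.08,0,0,0,0],
  [1,0.03,0.22,0,0,0,0],
  [1,0.05,0.38,0,0,0,0],
  [1,0.07,0.54,0,0,0,0],
  [1,0.09,0.68,0,0,0,0],
  [1,0.1,0.77,0,0,0,0],
  [1,0.1,0.8,0,0,0,0],
  [1,0.1,0.8,0,0,0,0],
  [1,0.1,0.8,0,0,0,0],
  [1,0.1,0.8,0,0,0,0],
])

```text
t: 33.15
eef_pos: [584.0, 42.6, 170.8]
eef_rot: [-0.002, 0.623, 0.782, 0.0]
wrist_force: [0.6, 0.0, -1.6]
width: 0.234
gripper_force: 49.0
```

```bash
python3 - <<'E'
from h import *
T,o=pose(); print(T.round(3),o["width"],o["t"])
W=cloud("scene","pics/s8.png")[1]; r=np.hypot(W[...,0]-585,W[...,1]-43)
m=(r<60)&(W[...,2]>152)&(W[...,2]<172); p=W[m]; print(len(p),cv2.minEnclosingCircle(p[:,:2].astype(np.float32)),np.linalg.lstsq(np.c_[p[:,:2]-[585,43],np.ones(len(p))],p[:,2],rcond=None)[0])
plan(([583.2,43.3,116],tool(-77,0),1),([583.2,43.3,104],tool(-77,0),1))
E
```

```text
[[-2.23000e-01  9.75000e-01 -2.00000e-03  5.84006e+02]
 [ 9.75000e-01  2.23000e-01  3.00000e-03  4.25630e+01]
 [ 3.00000e-03 -1.00000e-03 -1.00000e+00  1.70829e+02]
 [ 0.00000e+00  0.00000e+00  0.00000e+00  1.00000e+00]] 0.23449576917671902 33.15
921 ((585.0908813476562, 42.411006927490234), 44.35135269165039) [-9.91802797e-04  3.07348649e-03  1.65728028e+02]
[ 0.007 -0.007  0.55 ] [-0.0001 -0.0005 -0.0002] -> [583.  43. 116.] 
[-0.    0.    0.12] [-0. -0. -0.] -> [583.  43. 104.]
```

Call:
drive_tool([
  [1,0,0,0.1,0,0,0],
  [1,0,0,0.2,0,0,0],
  [1,0,0,0.3,0,0,0],
  [1,0,0,0.4,0,0,0],
  [1,0,0,0.48,0,0,0],
  [1,0,0,0.54,0,0,0],
  [1,0,0,0.54,0,0,0],
  [1,0,0,0.54,0,0,0],
  [1,0,0,0.54,0,0,0],
  [1,0,0,0.54,0,0,0],
])

```text
t: 34.03
eef_pos: [584.9, 43.2, 117.4]
eef_rot: [-0.001, 0.623, 0.782, 0.001]
wrist_force: [0.3, -0.5, -0.8]
width: 0.236
gripper_force: 49.0
```

Call:
drive_tool([
  [1,0,0,0.02,0,0,0],
  [1,0,0,0.03,0,0,0],
  [1,0,0,0.05,0,0,0],
  [1,0,0,0.07,0,0,0],
  [1,0,0,0.08,0,0,0],
  [1,0,0,0.1,0,0,0],
  [1,0,0,0.115,0,0,0],
  [1,0,0,0.115,0,0,0],
  [1,0,0,0.115,0,0,0],
  [1,0,0,0.115,0,0,0],
])

```text
t: 34.87
eef_pos: [584.6, 43.2, 105.4]
eef_rot: [-0.001, 0.623, 0.782, 0.001]
wrist_force: [-0.1, 0.5, -0.4]
width: 0.238
gripper_force: 49.0
```

Call:
drive_tool([
  [1,0,0,0.01,0,0,0],
  [1,0,0,0.015,0,0,0],
  [1,0,0,0.015,0,0,0],
  [0.6,0,0,0.015,0,0,0],
  [0.4,0,0,0.015,0,0,0],
  [0.2,0,0,0.015,0,0,0],
  [0,0,0,0.015,0,0,0],
  [-0.5,0,0,0.015,0,0,0],
  [-1,0,0,0.015,0,0,0],
  [-1,0,0,0.015,0,0,0],
])

```text
t: 35.7
eef_pos: [584.5, 43.2, 103.8]
eef_rot: [-0.002, 0.623, 0.782, 0.001]
wrist_force: [-0.0, -1.3, -0.4]
width: 0.899
gripper_force: 0.0
```

Call:
drive_tool([
  [-1,0,0,-0.03,0,0,0],
  [-1,0,0,-0.1,0,0,0],
  [-1,0,0,-0.2,0,0,0],
  [-1,0,0,-0.35,0,0,0],
  [-1,0,0,-0.5,0,0,0],
  [-1,0,0,-0.7,0,0,0],
  [-1,0,0,-0.9,0,0,0],
  [-1,0,0,-1,0,0,0],
  [-1,0,0,-1,0,0,0],
  [-1,0,0,-1,0,0,0],
])

```text
t: 36.53
eef_pos: [584.8, 42.8, 204.4]
eef_rot: [-0.001, 0.623, 0.782, 0.001]
wrist_force: [-0.2, -0.4, -0.9]
width: 0.998
gripper_force: 0.0
```

```bash
python3 - <<'E'
from h import *
T,o=pose(); print(T[:3,3],o["width"],o["t"],o["wrist_force"])
im,W=cloud("scene","pics/s9.png"); r=np.hypot(W[...,0]-585,W[...,1]-43)
m=(r<60)&(W[...,2]>92)&(W[...,2]<108); p=W[m]; print("plate",len(p),cv2.minEnclosingCircle(p[:,:2].astype(np.float32)),np.linalg.lstsq(np.c_[p[:,:2]-[585,43],np.ones(len(p))],p[:,2],rcond=None)[0])
m=(r<25)&(W[...,2]>115)&(W[...,2]<130); p=W[m]; print("knob",np.median(p,0))
E
```

```text
[584.83155349  42.77954742 204.37607811] 0.9984488004346896 36.5333 [-0.2081687  -0.35564766 -0.89097981]
plate 1155 ((585.0867919921875, 43.715728759765625), 45.05622100830078) [-2.28119920e-04  1.54559293e-03  9.92275250e+01]
knob [587.22108585  41.24283779 124.12616304]
```

View pics/s9.png

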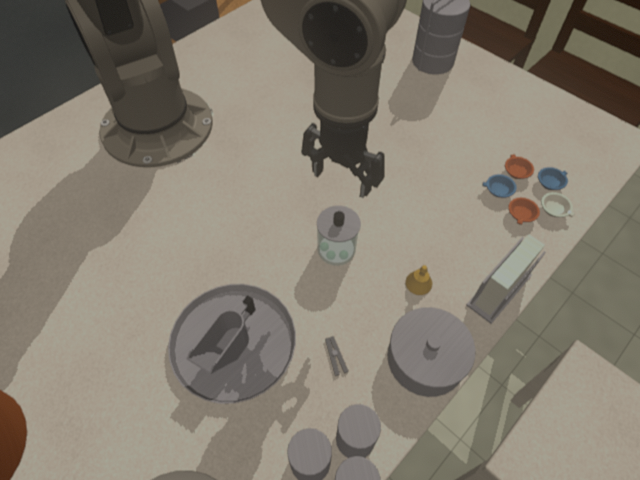

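The lid sits flat on the jar at (338,222), with its plate at z 99 and level. The marbles show inside the jar, the jug stands in the thali at (222,335), and the gripper is clear of everything.

```bash
python3 -c "
from station import order
print(order.job_done())"
```

```text
the job is handed in; nothing more can be done
None
```

I handed the job in at about 37 s of the 67 s allowed: all four marbles are in the jar, the lid is level on its rim, the empty jug stands upright in the thali, and the bell and clip were not touched. The hand-in call gave no verdict.

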